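Lay the charger casing on its side against the padded stop

ROBOT

A 7-joint arm with a two-finger parallel gripper is mounted at the origin on the work surface. World frame = base frame: x ahead of the robot, y to its left, z up, the work surface at z = 0. Lengths are in mm, angles in rad, forces in N, time in s.
With the tool pointing down it reaches from about 425 to 875 mm from the base axis. Payload 8.4 kg.
Tool frame: the origin (TCP) lies at the very end of the fingers, on their centre line; the grasp point (between the pads) lies 19 mm behind it; z points along the fingers, y is the line along which they close (so a half turn about z gives the same grasp; the last joint's range is limited). The gripper opens to 87 mm and grips with 3 to 60 N. Pads are 19 mm wide; open, the fingers measure 117 mm over their backs; the gripper's body (75 mm by 190 mm) begins 51 mm behind the grasp point.
Start: joints at [-1.369, 0.333, 0.04, 1.465, -0.013, 1.343, -0.059], TCP at [192.586, 620.785, 222.546] pointing down, gripper open.
Joint ranges: [-2.58, 2.58], [-0.38, 2.09], [-1.3, 1.39], [0.25, 2.4], [-1.5, 4.64], [0.08, 2.09], [-2.65, 2.65]. Speed limits (rad/s): [2.22, 2.22, 2.79, 2.79, 3.14, 3.14, 3.14].

INTERFACE

Orientations are given as a 3x3 rotation matrix whose columns are the frame's x, y, z axes.
In Python, from workcell import get_obs, snapshot, hand_in gives the robot as it stands.
- The arm moves only by the shell command python3 -m creep 'ROWS'. ROWS is JSON, a list of rows, each an object with "dr": the turn, a rotation vector about the tool's x, y, z in units of 8 degrees (1.0 is 8 degrees), a list of three; "delta_pos": the shift along the tool's x, y, z in mm, a list of three; "jaw": the finger opening in mm, from 0 to 87. A call has 1 to 8 rows; each row shifts and turns the commanded pose from where the row before left it, along the tool's axes as they then stand; what a row does not reach is not made up. A row lasts 1/8 s, in which the tool goes at most 62.5 mm and 10.7 degrees, less where a joint would pass 70% of its speed; a pose out of reach is approached as far as the arm can. A call is refused whole if a number of a shift passes 62.5 or a number of a turn 1, either way. A call with a gripper value outside its range is refused whole. The fingers move at their own pace and stop on an object; the grip force is fixed at half the most. Time passes only in rows, so rows that do not move let the fingers close. It gives the time, the measured TCP pose, the force, the opening and the grip force at its end, in the units of the state.
- get_obs(): the state, without advancing time (a new reading comes with each control period).
- snapshot(name): name is "side" or "top"; returns a dict with "pixels" (480x640x3 uint8, red, green, blue), "fx", "fy", "cx", "cy" (pixels), "R" (3x3) and "t" (3): a world point X has camera coordinates R X + t. Camera axes: x right, y down, z forward; pixel columns grow to the right and rows downward; lengths in mm; the calibration is good to about 2 mm. A picture is of the moment at which its call begins. There is no depth.
- hand_in(): hands the job in; it is judged then, once.
The state is a dict: "time_s": time; "qpos": joint angles; "dq": joint speeds; "tau": joint torques, N m; "tcp_pos": TCP position; "orientation": TCP orientation; "ft_force": force on the tool from outside, world axes, zero at the start; "ft_torque": the same for the moment, N m; "width": finger opening in mm; "grip_force": force on a finger pad.
Only numpy, scipy, OpenCV 4.12 (cv2) and the standard library are available. Lean on these libraries where they do the work, as an engineer would, in place of code of your own. Each camera call takes 0.05 s, during which the arm holds its last target. There are 200 camera calls.

TASK

Tip the tall open-topped grey charger casing over onto its side against the padded stop bar, so that the screws in its underside can be reached: push it over at its open top and hold it back with the fingers all the way down, so that it comes to rest on the bar gently and never falls freely. Do not grip or lift it - its lower edge stays on the bench - and leave it lying still across the bar, with the other things on the bench where they are.

Things in the scene. Friction and masses are not known exactly. Their poses are not given: they have to be found in the camera images.
- casing: Tall grey sheet-steel charger casing, cover off, open on top: 90 mm deep (x), 130 wide (y), 210 high (z), loose, 0.6 to 1 kg, centre of mass 65 mm up. Origin: centre of underside; z up while it stands; x points to the stop bar, within 7 degrees of the bar's x. Walls 4 mm. Tipped towards the bar about its lower edge, it passes balance near 35 degrees, then falls unless held back.
- casing_mouth (a point): Centre of the casing's mouth, level with the rim: 210 mm along casing z. The rim is folded inwards (flange 4 mm thick), leaving an opening 56 mm along x by 106 mm along y, free 125 mm deep to the transformer on the floor. Fingertips in it can push the rim on the bar's side and, past balance, hold back the opposite rim.
- casing_toe (a point): Middle of the casing's lower edge on the side of the stop bar, 45 mm along casing x from its origin: the edge it tips about. Bench friction keeps it from sliding under a steady push at the rim.
- stop_bar: Padded stop fixed to the bench: batten with a round black rubber top (radius 15 mm), 36 mm deep (x), 200 long (y), 35 high. Origin: centre of underside. x is level and points away from the casing, which starts 165 to 200 mm before it (origin to origin). The tipped casing rests with its side on the rubber, about 75 degrees from upright, rim beyond the bar, 55 to 145 mm above the bench.
- jar: Bystander, loose: low glass jar with a steel lid, 52 mm across, 65 mm high. Origin: centre of its underside. To be left alone.
- screwdriver: Bystander, loose: screwdriver 200 mm long, lying. Origin: on its axis, near its middle. To be left alone.
- adapter: Bystander, loose: black plug-in adapter, 50 x 85 x 35 mm high. Origin: centre of its underside. To be left alone.
- coil_core: Bystander, loose: small transformer core with a copper winding, 50 x 66 x 50 mm high. Origin: centre of its underside. To be left alone.
- water_bottle: Bystander, loose: clear water bottle 64 mm across, 210 mm high. Origin: centre of its underside. To be left alone.
- junction_box: Bystander, loose: white square junction box 90 x 90 x 46 mm high. Origin: centre of its underside. To be left alone.
There are look-alikes about, which are no part of the job. Leave any red look-alike of the casing alone.

How it is judged:
By the outcome, as a careful person would: the job done as asked, in the order asked, and still so for the second after the job is handed in, with the robot touching nothing.
It also fails if it takes over 54 s, if anything falls off the work surface, if the arm or the gripper's body presses on something with over 40 N, if the wrist force passes 120 N, or if a joint passes its speed limit or range.

## Working session

There is one attempt and no reset: what is moved stays moved. The work goes in short steps, Python scripts to look and compute and a shell command to move; the robot and the scene stay as the last step left them, time stands still between calls to the robot, and variables do not carry over. Pictures are saved under pics/ and viewed, at most 10 in all, crops included, and the job is handed in when it is done.

```bash
mkdir -p pics; ls; python3 - <<'E'
from workcell import *
import cv2,numpy as np
np.set_printoptions(precision=4,suppress=True)
for n in("side","top"):
    s=snapshot(n);cv2.imwrite(f"pics/{n}0.png",s["pixels"][:,:,::-1]);R=np.array(s["R"]);print(n,s["fx"],s["fy"],s["cx"],s["cy"],R.tolist(),s["t"],"cam",-R.T@np.array(s["t"]))
print(get_obs())
E
```

```text
pics
side 622.0955375673095 622.0955375673095 331.11602794454984 240.30176485750724 [[0.8784021596929716, 0.47791883192619616, 0.0017988710413981144], [0.39889831040989715, -0.7310810466470355, -0.5535346792980586], [-0.26322952683704137, 0.48694362437942995, -0.8328241848537855]] [-432.3073 -121.7857 1862.6079] cam [ 918.6132 -789.4125 1484.59  ]
top 545.2551759862035 545.2551759862035 313.3798591588896 241.90960579355595 [[-0.0031513613004967994, -0.9997868537859709, 0.020403821178977117], [-0.9801587367441379, -0.0009556485265388065, -0.19821185009991044], [0.1981891008761314, -0.020623620745244244, -0.9799468080264699]] [  -8.8606  510.4846 1473.2922] cam [ 208.3376   22.0138 1545.1129]
{'time_s': 0.1, 'qpos': array([-1.3692,  0.3338,  0.0398,  1.4662, -0.0134,  1.3433, -0.0585]), 'dq': array([-0.0006, -0.0021, -0.0017,  0.0004,  0.001 , -0.0012,  0.001 ]), 'tau': array([  0.0043, -65.7813,   1.3401, -40.4714,  -0.0596,   0.041 ,
         0.0001]), 'tcp_pos': array([192.4466, 620.4084, 221.7786]), 'orientation': array([[-0.9551,  0.2962, -0.0004],
       [ 0.2962,  0.9551, -0.0014],
       [-0.0001, -0.0014, -1.    ]]), 'ft_force': array([ 0.7302, -0.2341, -0.3795]), 'ft_torque': array([ 0.0315, -0.0567,  0.0211]), 'grip_force': 0.0, 'width': 87.12196108961238}
```

View pics/side0.png

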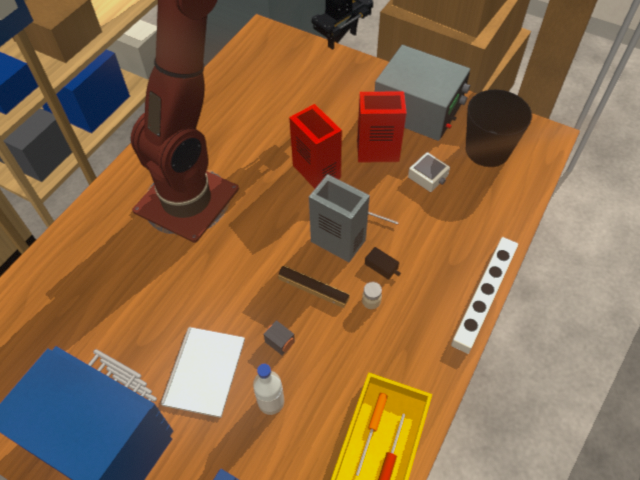

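View pics/top0.png

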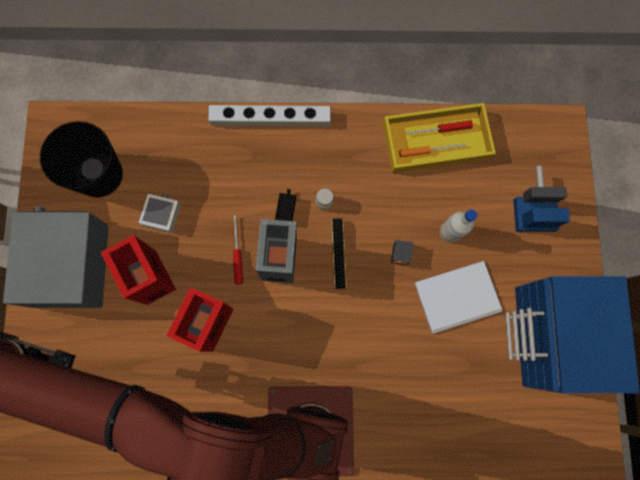

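Both views show the grey casing: its mouth is at about (277,250) in top and (340,193) in side. The black bar is at (338,254) in top and (313,285) in side, so tipping goes towards world -y. Next I'll zoom in to pick out the corners.

```bash
python3 - <<'E'
import cv2,numpy as np
a=cv2.imread("pics/top0.png")[205:300,245:365]; b=cv2.imread("pics/side0.png")[165:315,270:390]
A=cv2.resize(a,None,fx=4,fy=4,interpolation=cv2.INTER_CUBIC);B=cv2.resize(b,None,fx=2.6,fy=2.6,interpolation=cv2.INTER_CUBIC)
c=np.zeros((400,800,3),np.uint8);c[:380,:480]=A;c[:390,485:485+B.shape[1]]=B[:390];cv2.imwrite("pics/z.png",c)
E
```

```text
(no output)
```

View pics/z.png

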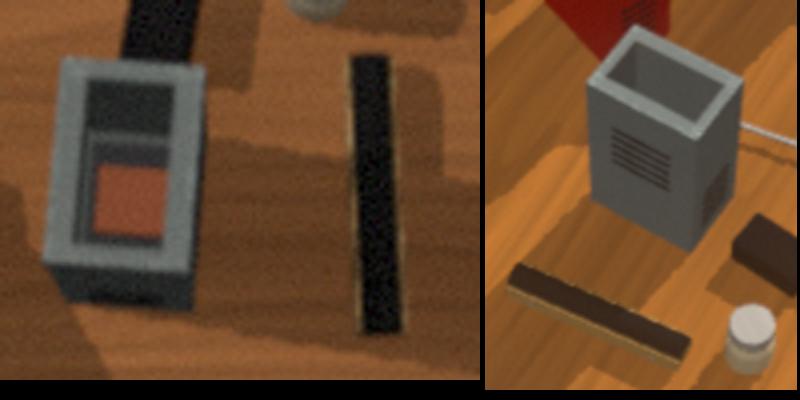

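The crop gives the rim corners at z = 210 and the black bar strip cleanly. I'll cast rays through them from both views as a cross-check.

```bash
cat > h.py <<'E'
import numpy as np
from workcell import *
np.set_printoptions(precision=3,suppress=True)
def cast(s,p,z):
    R=np.array(s["R"]);c=-R.T@np.array(s["t"])
    d=R.T@np.array([(p[0]-s["cx"])/s["fx"],(p[1]-s["cy"])/s["fy"],1.]);return c+d*(z-c[2])/d[2]
E
python3 - <<'E'
from h import *
t=snapshot("top");s=snapshot("side")
T=lambda p,z:cast(t,((p[0]+.5)/4-.5+245,(p[1]+.5)/4-.5+205),z)
S=lambda p,z:cast(s,((p[0]-485+.5)/2.6-.5+270,(p[1]+.5)/2.6-.5+165),z)
for nm,f,c,z in(("rimT",T,[(64,58),(206,66),(191,272),(44,262)],210),("mouthT",T,[(88,78),(176,84),(164,243),(76,241)],208),("rimS",S,[(588,84),(637,24),(744,79),(698,136)],210),("barT",T,[(350,57),(389,55),(402,331),(362,334)],25)):
    P=np.array([f(p,z) for p in c]);print(nm,P[:,:2].tolist(),"c",P.mean(0),"sides",np.linalg.norm(P-np.roll(P,-1,0),axis=1),"angs",np.degrees(np.arctan2(*(np.roll(P,-1,0)-P)[:,[1,0]].T)))
E
```

```text
rimT [[536.6888481063895, 126.4330013885672], [531.6772160801636, 37.177672729425495], [400.94736430909904, 46.023106899692635], [407.18880883975476, 136.67684720785155]] c [469.126  86.578 210.   ] sides [ 89.396 131.029  90.868 129.905] angs [-93.214 176.129  86.061  -4.523]
mouthT [[524.2726927087083, 111.3224809377464], [520.4903425368686, 56.02021525231756], [419.3639854923399, 62.85879105362317], [420.6127271368175, 117.30814108328681]] c [471.185  86.877 208.   ] sides [ 55.431 101.357  54.464 103.833] angs [-93.913 176.131  88.686  -3.305]
rimS [[402.2855891793538, 46.6844321110799], [408.00720970859874, 137.45339790263142], [535.3359882312893, 126.44457098037856], [527.4204388950103, 42.61175430174114]] c [468.262  88.299 210.   ] sides [ 90.949 127.804  84.206 125.201] angs [ 86.393  -4.941 -95.394 178.136]
barT [[583.3087531878502, -64.02969943449418], [584.8397784641769, -92.08406754614619], [385.9278201211315, -98.50886771135467], [383.84289120716977, -70.44580011119261]] c [484.48  -81.267  25.   ] sides [ 28.096 199.016  28.14  199.569] angs [ -86.876 -178.15    94.249    1.842]
```

Both views agree: the mouth is at (469, 87), casing x points along -94.2° and bar x along about -88.2°. The sizes match what's given. My plan is to put the fingers in the mouth with their closing line along casing x, opened until their backs nearly span the 56 mm opening, and then turn the tool together with the casing. First I'll raise the arm, yaw it and travel over.

```bash
python3 -m creep '[{"dr":[0,0,-0.8],"delta_pos":[0,0,-50],"jaw":20},{"dr":[0,0,-0.85],"delta_pos":[0,0,-50],"jaw":20},{"dr":[0,0,0],"delta_pos":[-26,-42,0],"jaw":20},{"dr":[0,0,0],"delta_pos":[-26,-42,0],"jaw":20},{"dr":[0,0,0],"delta_pos":[-26,-42,0],"jaw":20},{"dr":[0,0,0],"delta_pos":[-26,-42,0],"jaw":20},{"dr":[0,0,0],"delta_pos":[-26,-42,0],"jaw":20},{"dr":[0,0,0],"delta_pos":[-26,-42,0],"jaw":20}]'; python3 -c "
from h import *
o=get_obs();print(o['qpos'])"
```

```text
time_s: 1.2
tcp_pos: [331.1, 356.8, 322.5]
orientation: [[-0.998, 0.07, 0.0], [0.07, 0.998, 0.0], [-0.0, 0.0, -1.0]]
ft_force: [0.0, -0.7, -0.2]
width: 21.6
grip_force: 0.0
[-1.092 -0.044  0.172  1.692  0.007  1.493  0.579]
```

```bash
python3 -m creep '[{"dr":[0,0,0],"delta_pos":[-26,-43,0],"jaw":20},{"dr":[0,0,0],"delta_pos":[-26,-43,0],"jaw":20},{"dr":[0,0,0],"delta_pos":[-26,-43,0],"jaw":20},{"dr":[0,0,0],"delta_pos":[-26,-43,0],"jaw":20},{"dr":[0,0,0],"delta_pos":[-26,-43,0],"jaw":20},{"dr":[0,0,0],"delta_pos":[-26,-43,0],"jaw":20},{"dr":[0,0,0],"delta_pos":[0,0,40],"jaw":20},{"dr":[0,0,0],"delta_pos":[0,0,20],"jaw":20}]'; python3 - <<'E'
from h import *
import cv2
print(get_obs()['qpos'],get_obs()['tcp_pos'])
t=snapshot("top");s=snapshot("side")
print("core",[cast(t,p,50)[:2] for p in[(394,241),(412,241),(394,263),(411,265)]],"bottle base side",cast(s,(270,405),0),"cap",cast(t,(470,216),205),cast(s,(264,371),205))
a=t["pixels"][150:330,180:480];b=s["pixels"][120:360,230:430]
c=np.zeros((600,800,3),np.uint8);c[:270,:450]=cv2.resize(a,(450,270));c[:408,455:795]=cv2.resize(b,(340,408));cv2.imwrite("pics/a1.png",c[:410,:,::-1])
E
```

```text
time_s: 2.2
tcp_pos: [467.4, 89.2, 260.9]
orientation: [[-0.997, 0.072, -0.002], [0.072, 0.997, -0.0], [0.001, -0.001, -1.0]]
ft_force: [0.8, -0.5, 0.9]
width: 19.9
grip_force: 0.0
[-0.829 -0.074  0.524  1.834  0.038  1.374  1.186] [467.398  89.205 260.874]
core [array([ 513.543, -235.87 ]), array([ 513.594, -286.611]), array([ 451.011, -233.834]), array([ 445.38 , -281.145])] bottle base side [ 548.934 -415.911    0.   ] cap [ 547.106 -405.524  205.   ] [ 549.027 -409.588  205.   ]
```

View pics/a1.png

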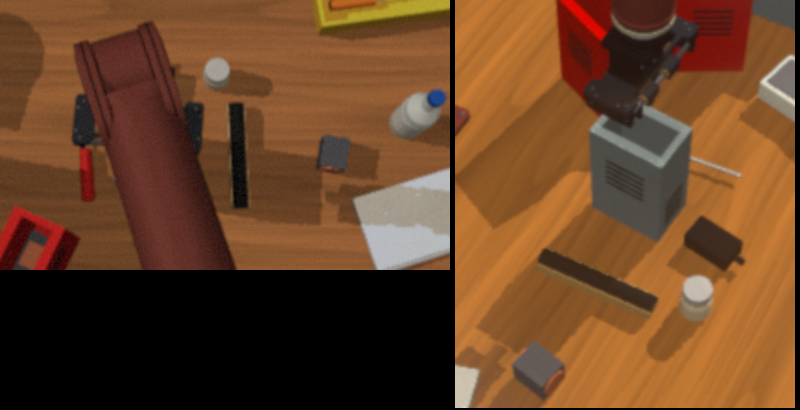

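The fingers are above the mouth, lined up with it. The core (x 447–513, y −234…−284) limits how far the gripper can tilt, so I'll let the tool lead to about 38° and then lag, narrowing the jaw as it does. Now inserting.

```bash
python3 -m creep '[{"dr":[0,0,0],"delta_pos":[-2,-2,20],"jaw":20},{"dr":[0,0,0],"delta_pos":[0,0,20],"jaw":20},{"dr":[0,0,0],"delta_pos":[0,0,20],"jaw":20},{"dr":[0,0,0],"delta_pos":[0,0,16],"jaw":20},{"dr":[0,0,0],"delta_pos":[0,0,12],"jaw":22},{"dr":[0,0,0],"delta_pos":[0,0,0],"jaw":22}]'
cat > plan.py <<'E'
import sys
from h import *
toe=np.array([465.7,42.1,0]);a=np.radians(-94.2);h=np.array([np.cos(a),np.sin(a),0]);v=np.array([0,0,1.]);L=35
ax=np.cross(v,h)
def pose(th,ph,off=0):
    t,p=np.radians([th,ph])
    m=toe+h*((-45+off)*np.cos(t)+208*np.sin(t))+v*((45-off)*np.sin(t)+208*np.cos(t))
    z=-(h*np.sin(p)+v*np.cos(p));x=-ax;return m+L*z,np.array([x,np.cross(z,x),z]).T
def jaw(th,ph,g=2):d=np.radians(th-ph);return 56*np.cos(d)-4*np.sin(d)-g-30
if __name__=="__main__":
    o=get_obs();p=o['tcp_pos'];R=np.array(o['orientation'])
    print("now",p,"tilt",np.degrees(np.arccos(-R[2,2])),o['ft_force'],o['width'],o['time_s'],o['qpos'])
    for arg in sys.argv[1:]:
        th,ph=map(float,arg.split(','));P,Q=pose(th,ph)
        from scipy.spatial.transform import Rotation as Ro
        print(arg,"d",R.T@(P-p),"dr",np.degrees(Ro.from_matrix(R.T@Q).as_rotvec())/8,"jaw",jaw(th,ph));p,R=P,Q
E
python3 plan.py 0,0 2,2 4,4 6,6 8,8 10,10 12,12 14,14
```

```text
time_s: 3.05
tcp_pos: [469.5, 87.9, 174.2]
orientation: [[-0.998, 0.07, -0.001], [0.07, 0.998, -0.001], [0.001, -0.001, -1.0]]
ft_force: [-0.6, 0.4, 1.4]
width: 21.6
grip_force: 0.0
now [469.485  87.88  174.151] tilt 0.06332527455526289 [-0.584  0.427  1.44 ] 21.6472586991274 3.05 [-0.817 -0.004  0.544  1.958  0.003  1.189  1.226]
0,0 d [ 0.424 -0.932  1.152] dr [-0.005 -0.006  0.021] jaw 24.0
2,2 d [ 0.    -6.065 -1.465] dr [-0.25 -0.    0.  ] jaw 24.0
4,4 d [ 0.    -6.065 -1.465] dr [-0.25  0.    0.  ] jaw 24.0
6,6 d [-0.    -6.065 -1.465] dr [-0.25 -0.   -0.  ] jaw 24.0
8,8 d [-0.    -6.065 -1.465] dr [-0.25  0.   -0.  ] jaw 24.0
10,10 d [ 0.    -6.065 -1.465] dr [-0.25 -0.   -0.  ] jaw 24.0
12,12 d [ 0.    -6.065 -1.465] dr [-0.25  0.    0.  ] jaw 24.0
14,14 d [-0.    -6.065 -1.465] dr [-0.25  0.   -0.  ] jaw 24.0
```

```bash
python3 -m creep '[{"dr":[0,0,0],"delta_pos":[0.4,-1,1],"jaw":23},{"dr":[-0.25,0,0],"delta_pos":[0,-6.1,-1.5],"jaw":23},{"dr":[-0.25,0,0],"delta_pos":[0,-6.1,-1.5],"jaw":23},{"dr":[-0.25,0,0],"delta_pos":[0,-6.1,-1.5],"jaw":23},{"dr":[-0.25,0,0],"delta_pos":[0,-6.1,-1.5],"jaw":23},{"dr":[-0.25,0,0],"delta_pos":[0,-6.1,-1.5],"jaw":23},{"dr":[-0.25,0,0],"delta_pos":[0,-6.1,-1.5],"jaw":23}]'
python3 plan.py 12,12 ; python3 - <<'E'
from h import *
import cv2
t=snapshot("top");s=snapshot("side")
a=t["pixels"][180:310,220:360];b=s["pixels"][150:330,250:420]
c=np.zeros((540,800,3),np.uint8);c[:260,:280]=cv2.resize(a,(280,260));c[:540,285:795]=cv2.resize(b,(510,540));cv2.imwrite("pics/a2.png",c[:,:,::-1])
E
```

```text
time_s: 3.92
tcp_pos: [467.1, 49.9, 180.2]
orientation: [[-0.998, 0.068, 0.016], [0.07, 0.975, 0.209], [-0.001, 0.21, -0.978]]
ft_force: [0.1, 0.4, 0.2]
width: 22.9
grip_force: 0.4
now [467.063  49.922 180.158] tilt 12.115111146196849 [0.124 0.408 0.173] 22.85659061718109 3.925 [-0.717 -0.054  0.67   1.998 -0.192  1.166  1.528]
12,12 d [ 0.788 -0.186  1.578] dr [0.014 0.004 0.023] jaw 24.0
```

View pics/a2.png

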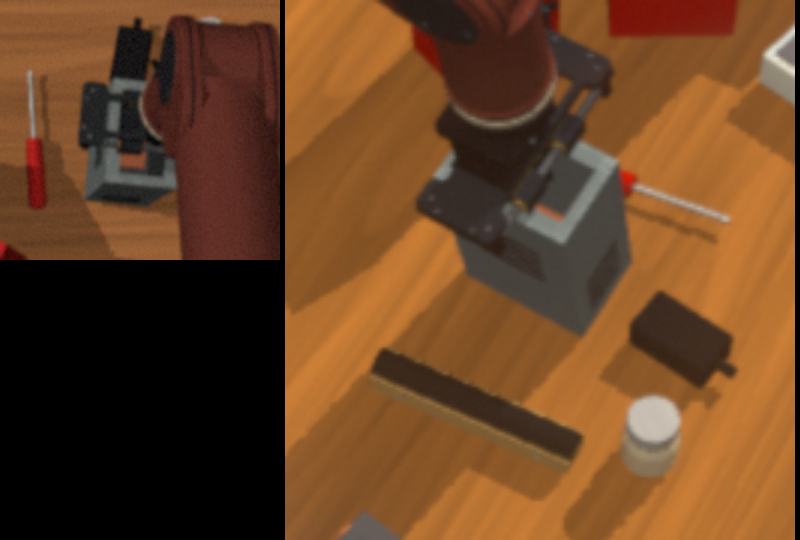

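The casing is tipping: its near rim corner has moved from (352,217) to (343,230) while the near toe corner has stayed at (349,262). The toe isn't sliding, so I'll continue.

```bash
python3 -m creep '[{"dr":[-0.25,0,0],"delta_pos":[0.4,-6.1,-0.5],"jaw":24},{"dr":[-0.25,0,0],"delta_pos":[0.4,-6.1,-1.5],"jaw":24},{"dr":[-0.25,0,0],"delta_pos":[0,-6.1,-1.5],"jaw":24},{"dr":[-0.25,0,0],"delta_pos":[0,-6.1,-1.5],"jaw":24},{"dr":[-0.25,0,0],"delta_pos":[0,-6.1,-1.5],"jaw":24},{"dr":[-0.25,0,0],"delta_pos":[0,-6.1,-1.5],"jaw":24},{"dr":[-0.25,0,0],"delta_pos":[0,-6.1,-1.5],"jaw":24}]'
python3 plan.py 26,26 28,28 30,30 32,31.5 34,33 36,34 38,35 40,36 42,37
```

```text
time_s: 4.9
tcp_pos: [463.1, 6.9, 175.6]
orientation: [[-0.998, 0.062, 0.031], [0.069, 0.896, 0.438], [-0.0, 0.439, -0.899]]
ft_force: [1.1, 0.8, -0.5]
width: 23.7
grip_force: 0.2
now [463.122   6.853 175.576] tilt 26.029245466559374 [ 1.115  0.797 -0.456] 23.682118971534944 4.9 [-0.585  0.032  0.854  2.013 -0.497  1.246  1.965]
26,26 d [ 0.011 -0.204  0.299] dr [ 0.004 -0.009  0.026] jaw 24.0
28,28 d [ 0.    -6.065 -1.465] dr [-0.25 -0.    0.  ] jaw 24.0
30,30 d [-0.    -6.065 -1.465] dr [-0.25 -0.   -0.  ] jaw 24.0
32,31.5 d [-0.    -6.37  -1.456] dr [-0.188 -0.     0.   ] jaw 23.962961549600095
34,33 d [-0.    -6.383 -1.392] dr [-0.187 -0.    -0.   ] jaw 23.921661303008776
36,34 d [ 0.    -6.7   -1.322] dr [-0.125  0.    -0.   ] jaw 23.82628832625936
38,35 d [-0.    -6.722 -1.194] dr [-0.125  0.     0.   ] jaw 23.713910121284357
40,36 d [-0.    -6.741 -1.066] dr [-0.125 -0.     0.   ] jaw 23.584560919573654
42,37 d [ 0.    -6.759 -0.937] dr [-0.125 -0.     0.   ] jaw 23.43828012214712
```

```bash
python3 -m creep '[{"dr":[-0.25,0,0],"delta_pos":[0,-6.2,-1.3],"jaw":24},{"dr":[-0.25,0,0],"delta_pos":[0,-6.1,-1.4],"jaw":24},{"dr":[-0.19,0,0],"delta_pos":[0,-6.4,-1.4],"jaw":24},{"dr":[-0.19,0,0],"delta_pos":[0,-6.4,-1.4],"jaw":24},{"dr":[-0.12,0,0],"delta_pos":[0,-6.7,-1.3],"jaw":24}]'
python3 plan.py 36,34 38,34.5 40,35 42,35.5 44,36 46,36 48,36 50,36; python3 - <<'E'
from h import *
import cv2
s=snapshot("side")
cv2.imwrite("pics/a3.png",cv2.resize(s["pixels"][150:330,240:430],None,fx=3,fy=3)[:,:,::-1])
E
```

```text
time_s: 5.52
tcp_pos: [460.8, -24.3, 165.3]
orientation: [[-0.998, 0.058, 0.038], [0.069, 0.827, 0.558], [0.001, 0.559, -0.829]]
ft_force: [0.5, -0.4, -0.4]
width: 24.1
grip_force: 0.0
now [460.78  -24.253 165.314] tilt 33.98673120543168 [ 0.488 -0.428 -0.387] 24.082499836662716 5.525 [-0.438  0.183  0.917  1.998 -0.696  1.374  2.253]
36,34 d [-0.048  0.431 -0.187] dr [-0.002 -0.019  0.02 ] jaw 23.82628832625936
38,34.5 d [-0.    -7.027 -1.19 ] dr [-0.062 -0.     0.   ] jaw 23.65135455348512
40,35 d [-0.    -7.056 -0.998] dr [-0.063  0.    -0.   ] jaw 23.43828012214712
42,35.5 d [ 0.    -7.079 -0.805] dr [-0.063 -0.     0.   ] jaw 23.18721106281727
44,36 d [-0.    -7.098 -0.611] dr [-0.062  0.     0.   ] jaw 22.898319445687683
46,36 d [ 0.    -7.417 -0.416] dr [0. 0. 0.] jaw 22.454641458015928
48,36 d [ 0.    -7.427 -0.157] dr [0. 0. 0.] jaw 21.94461887782208
50,36 d [-0.    -7.427  0.103] dr [0. 0. 0.] jaw 21.368873089057132
```

View pics/a3.png

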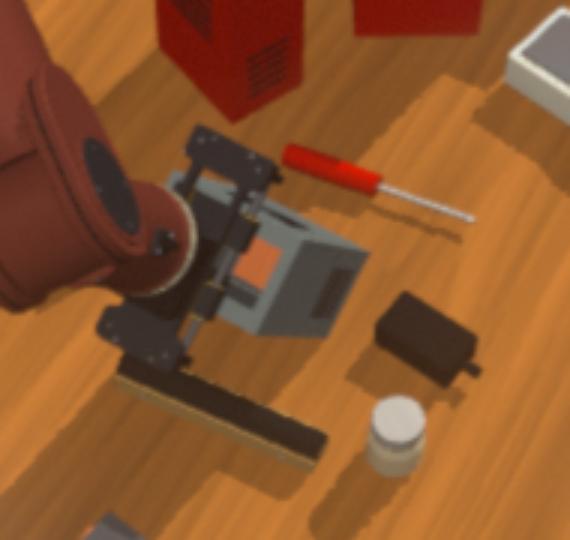

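Now near 36°, with the toe still in place at (348,263) and the fingers seated in the mouth. I'll go on through balance with almost no further tool tilt, and watch joint 7.

```bash
python3 -m creep '[{"dr":[0,0,0],"delta_pos":[0,-5.5,-1],"jaw":24},{"dr":[0,0,0],"delta_pos":[0,-5.6,-0.8],"jaw":24},{"dr":[0,0,0],"delta_pos":[0,-5.6,-0.7],"jaw":23.5},{"dr":[0,0,0],"delta_pos":[0,-5.6,-0.6],"jaw":23}]'
python3 plan.py 42,34 44,34 46,34 48,34 50,34 52,34 54,34; python3 - <<'E'
from plan import *
o=get_obs()
for th in(40,41,42,43):P,Q=pose(th,34);print(th,np.array(o['orientation']).T@(P-o['tcp_pos']))
E
```

```text
time_s: 6.08
tcp_pos: [459.2, -44.8, 155.3]
orientation: [[-0.998, 0.058, 0.039], [0.07, 0.827, 0.558], [-0.0, 0.559, -0.829]]
ft_force: [0.7, 0.2, 0.6]
width: 23.2
grip_force: 0.2
now [459.24  -44.76  155.296] tilt 33.993202590670705 [0.681 0.238 0.617] 23.226306398790943 6.075 [-0.392  0.228  0.925  1.989 -0.714  1.393  2.318]
42,34 d [-0.084  0.983  0.213] dr [-0.001 -0.011  0.019] jaw 22.898319445687683
44,34 d [-0.    -7.417 -0.416] dr [0. 0. 0.] jaw 22.454641458015928
46,34 d [ 0.    -7.427 -0.157] dr [0. 0. 0.] jaw 21.94461887782208
48,34 d [ 0.    -7.427  0.103] dr [0. 0. 0.] jaw 21.368873089057132
50,34 d [-0.    -7.419  0.362] dr [0. 0. 0.] jaw 20.728105549277863
52,34 d [-0.    -7.402  0.621] dr [0. 0. 0.] jaw 20.02309693502881
54,34 d [ 0.    -7.376  0.879] dr [0. 0. 0.] jaw 19.25470619070819
40 [-0.105  8.38   0.886]
41 [-0.095  4.684  0.517]
42 [-0.084  0.983  0.213]
43 [-0.074 -2.724 -0.027]
```

```bash
python3 plan.py 42.3,34 44,33.7 46,33.4 48,33.1 50,32.8 52,32.5 54,32.2 56,31.9| grep -v now; python3 -m creep '[{"dr":[0.03,0,0.02],"delta_pos":[0,-5.8,-0.4],"jaw":22.5},{"dr":[0.03,0,0.02],"delta_pos":[0,-7,-0.2],"jaw":22},{"dr":[0.03,0,0.02],"delta_pos":[0,-7,0],"jaw":21.5},{"dr":[0.03,0,0.02],"delta_pos":[0,-7,0.3],"jaw":21}]'
python3 - <<'E'
from plan import *
o=get_obs();print(o['qpos'])
for th in(48,49,50,51):P,Q=pose(th,33.1);print(th,np.array(o['orientation']).T@(P-o['tcp_pos']))
E
```

```text
42.3,34 d [-0.081 -0.129  0.134] dr [-0.001 -0.011  0.019] jaw 22.8360193838584
44,33.7 d [-0.    -6.488 -0.337] dr [0.037 0.    0.   ] jaw 22.382353263812938
46,33.4 d [ 0.    -7.61  -0.118] dr [0.038 0.    0.   ] jaw 21.778765702983684
48,33.1 d [ 0.    -7.609  0.18 ] dr [ 0.037 -0.    -0.   ] jaw 21.088529269375655
50,32.8 d [-0.    -7.596  0.478] dr [ 0.038 -0.     0.   ] jaw 20.312756078675058
52,32.5 d [ 0.    -7.571  0.775] dr [ 0.037  0.    -0.   ] jaw 19.452696064226906
54,32.2 d [-0.    -7.534  1.071] dr [0.038 0.    0.   ] jaw 18.50973496313022
56,31.9 d [ 0.    -7.485  1.365] dr [ 0.038 -0.    -0.   ] jaw 17.485392083524857
time_s: 6.58
tcp_pos: [457.5, -67.4, 140.5]
orientation: [[-0.997, 0.07, 0.038], [0.08, 0.836, 0.543], [0.006, 0.545, -0.839]]
ft_force: [0.2, -0.3, 0.1]
width: 21.4
grip_force: 0.4
[-0.351  0.274  0.931  1.983 -0.723  1.395  2.365]
48 [-0.105  5.275  0.068]
49 [-0.139  1.567  0.281]
50 [-0.173 -2.137  0.558]
51 [-0.207 -5.835  0.9  ]
```

```bash
python3 -m creep '[{"dr":[0.04,0,0],"delta_pos":[0,-5.7,0.4],"jaw":20},{"dr":[0.04,0,0],"delta_pos":[0,-5.7,0.5],"jaw":19},{"dr":[0.04,0,0],"delta_pos":[0,-5.7,0.6],"jaw":18.5},{"dr":[0.04,0,0],"delta_pos":[0,-5.6,0.7],"jaw":18}]'
python3 plan.py 56,31.9 58,31.5 60,31.2 62,30.8 64,30.5 66,30.2 68,30 70,30 ; python3 - <<'E'
from h import *
import cv2
s=snapshot("side");t=snapshot("top")
a=cv2.resize(s["pixels"][180:340,240:400],(480,480));b=cv2.resize(t["pixels"][200:310,250:370],(320,293));c=np.zeros((480,800,3),np.uint8);c[:,:480]=a;c[:293,480:]=b
cv2.imwrite("pics/a4.png",c[:,:,::-1])
E
```

```text
time_s: 7.08
tcp_pos: [456.0, -85.2, 126.5]
orientation: [[-0.997, 0.071, 0.037], [0.08, 0.848, 0.525], [0.006, 0.526, -0.851]]
ft_force: [-0.1, -1.6, 0.5]
width: 18.2
grip_force: 0.6
now [455.999 -85.164 126.494] tilt 31.731238272503433 [-0.066 -1.646  0.523] 18.228980116357896 7.075 [-0.323  0.308  0.933  1.98  -0.724  1.384  2.404]
56,31.9 d [-0.378 -2.335  1.598] dr [-0.021 -0.013 -0.062] jaw 17.485392083524857
58,31.5 d [ 0.    -7.485  1.657] dr [ 0.05 -0.    0.  ] jaw 16.331532997274174
60,31.2 d [-0.    -7.348  1.959] dr [ 0.038 -0.     0.   ] jaw 15.146159386049497
62,30.8 d [-0.    -7.325  2.244] dr [ 0.05  0.   -0.  ] jaw 13.828290531495853
64,30.5 d [ 0.    -7.164  2.539] dr [ 0.038 -0.     0.   ] jaw 12.489858094513181
66,30.2 d [-0.    -7.056  2.817] dr [ 0.037  0.    -0.   ] jaw 11.07974316345343
68,30 d [-0.    -6.877  3.091] dr [0.025 0.    0.   ] jaw 9.665956300673791
70,30 d [ 0.    -6.631  3.348] dr [0. 0. 0.] jaw 8.32733837591661
```

View pics/a4.png

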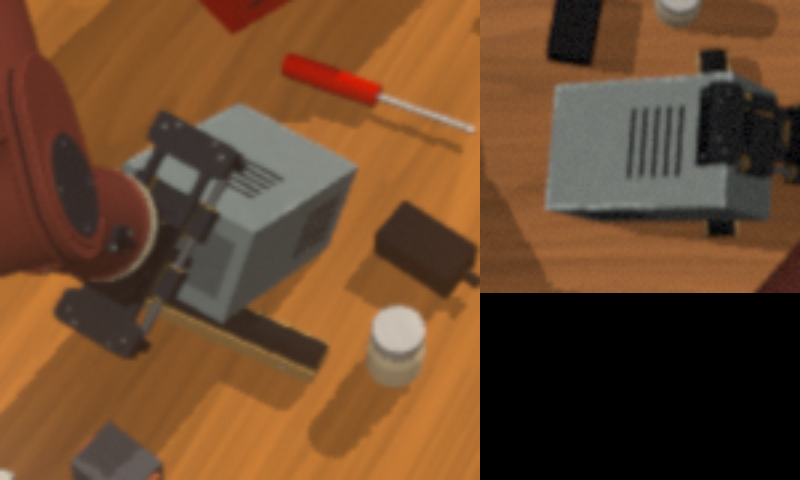

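The casing is held back by the upper finger (−1.6 N in y), at about 55°. As it goes lower the upper rim gets closer to the gripper body, so I'll also back the fingers out by about 8 mm.

```bash
python3 -m creep '[{"dr":[0,0,0],"delta_pos":[0,-5.5,1],"jaw":17},{"dr":[0,0,0],"delta_pos":[0,-5.5,0.5],"jaw":16},{"dr":[0,0,0],"delta_pos":[0,-5.5,0.5],"jaw":15},{"dr":[0,0,0],"delta_pos":[0,-5.5,0.5],"jaw":14},{"dr":[0,0,0],"delta_pos":[0,-5.5,0.7],"jaw":13.5},{"dr":[0,0,0],"delta_pos":[0,-5.5,1],"jaw":13}]'
python3 - <<'E'
import plan
from plan import *
o=get_obs();print(o['qpos'],o['ft_force']);R=np.array(o['orientation']);plan.L=27
for th in(62,63,64,65,66,68,70,72,74,76):P,Q=pose(th,31.7);print(th,R.T@(P-o['tcp_pos']),jaw(th,31.7))
E
```

```text
time_s: 7.92
tcp_pos: [453.8, -110.9, 105.5]
orientation: [[-0.997, 0.071, 0.037], [0.08, 0.847, 0.525], [0.006, 0.526, -0.85]]
ft_force: [-0.1, -1.5, -1.3]
width: 13.1
grip_force: 0.5
[-0.248  0.38   0.92   1.967 -0.756  1.394  2.491] [-0.095 -1.534 -1.338]
62 [-0.62   9.057 -4.91 ] 14.332040338719139
63 [-0.653  5.536 -3.73 ] 13.771618039919183
64 [-0.686  2.036 -2.487] 13.197253262864642
65 [-0.719 -1.442 -1.184] 12.609120964630605
66 [-0.752 -4.897  0.179] 12.007400296012491
68 [ -0.818 -11.732   3.086] 10.763931090720007
70 [ -0.883 -18.462   6.23 ] 9.468360622672087
72 [ -0.948 -25.078   9.606] 8.122267344916708
74 [ -1.012 -31.572  13.212] 6.727291264763053
76 [ -1.075 -37.937  17.042] 5.285131945685187
```

```bash
python3 -m creep '[{"dr":[0.04,0,0],"delta_pos":[0,-4.4,1.5],"jaw":12},{"dr":[0.04,0,0],"delta_pos":[0,-4.4,1.7],"jaw":11.2},{"dr":[0.04,0,0],"delta_pos":[0,-4.4,1.9],"jaw":10.5},{"dr":[0.04,0,0],"delta_pos":[0,-4.4,2],"jaw":9.5},{"dr":[0.04,0,0],"delta_pos":[0,-4,2],"jaw":8.5}]'
python3 - <<'E'
import plan,cv2
from plan import *
o=get_obs();print(o['qpos'],o['ft_force']);R=np.array(o['orientation']);plan.L=27
for th in(69,70,71,72,73,74,75,76):P,Q=pose(th,30);print(th,R.T@(P-o['tcp_pos']),jaw(th,30))
s=snapshot("side");t=snapshot("top")
a=cv2.resize(s["pixels"][180:340,240:400],(480,480));b=cv2.resize(t["pixels"][200:310,250:370],(320,293));c=np.zeros((480,800,3),np.uint8);c[:,:480]=a;c[:293,480:]=b
cv2.imwrite("pics/a5.png",c[:,:,::-1])
E
```

```text
time_s: 8.55
tcp_pos: [452.7, -124.7, 86.6]
orientation: [[-0.997, 0.072, 0.035], [0.08, 0.862, 0.501], [0.006, 0.502, -0.865]]
ft_force: [0.2, -4.5, 2.1]
width: 8.9
grip_force: 1.7
[-0.231  0.411  0.916  1.971 -0.76   1.363  2.522] [ 0.243 -4.464  2.064]
69 [-0.704  5.647 -4.291] 9.00289227739102
70 [-0.736  2.343 -2.595] 8.32733837591661
71 [-0.767 -0.931 -0.842] 7.639500376513205
72 [-0.799 -4.174  0.969] 6.939587801298643
73 [-0.83  -7.385  2.836] 6.227813850423551
74 [ -0.861 -10.562   4.758] 5.504395337128479
75 [ -0.892 -13.706   6.736] 4.76955262170047
76 [ -0.922 -16.815   8.768] 4.023509544349238
```

View pics/a5.png

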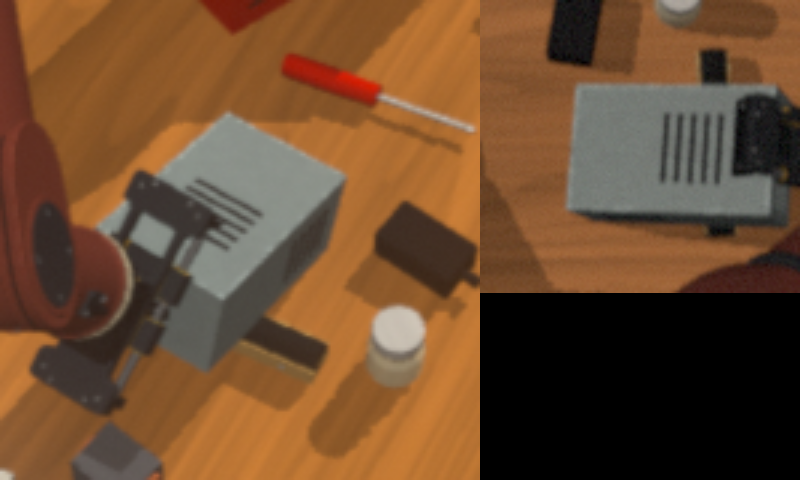

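About 70.5°, with the casing still held and clear of the core. The small outward push on the tool suggests it's tight, so I'll back out slightly, close the jaw a little more and lower slowly.

```bash
python3 -m creep '[{"dr":[0,0,0],"delta_pos":[0,-1,-2],"jaw":6.5},{"dr":[0,0,0],"delta_pos":[0,-2.4,0],"jaw":6},{"dr":[0,0,0],"delta_pos":[0,-2.4,1],"jaw":5.5},{"dr":[0,0,0],"delta_pos":[0,-2.4,1.2],"jaw":5}]'
python3 -c "
from h import *
o=get_obs();print(o['qpos'],o['ft_torque'])"
```

```text
time_s: 9.15
tcp_pos: [452.0, -131.0, 82.4]
orientation: [[-0.997, 0.072, 0.034], [0.079, 0.861, 0.502], [0.006, 0.503, -0.864]]
ft_force: [-0.6, 0.1, 0.3]
width: 5.1
grip_force: 0.0
[-0.211  0.427  0.91   1.966 -0.766  1.367  2.541] [-0.574  0.039 -0.003]
```

```bash
python3 - <<'E'
import cv2
from h import *
o=get_obs();print(o['ft_force'],o['grip_force'])
s=snapshot("side");t=snapshot("top")
a=cv2.resize(s["pixels"][180:340,240:400],(480,480));b=cv2.resize(t["pixels"][200:310,250:370],(320,293));c=np.zeros((480,800,3),np.uint8);c[:,:480]=a;c[:293,480:]=b
cv2.imwrite("pics/a6.png",c[:,:,::-1])
E
```

```text
[-0.566  0.136  0.279] 0.0
```

View pics/a6.png

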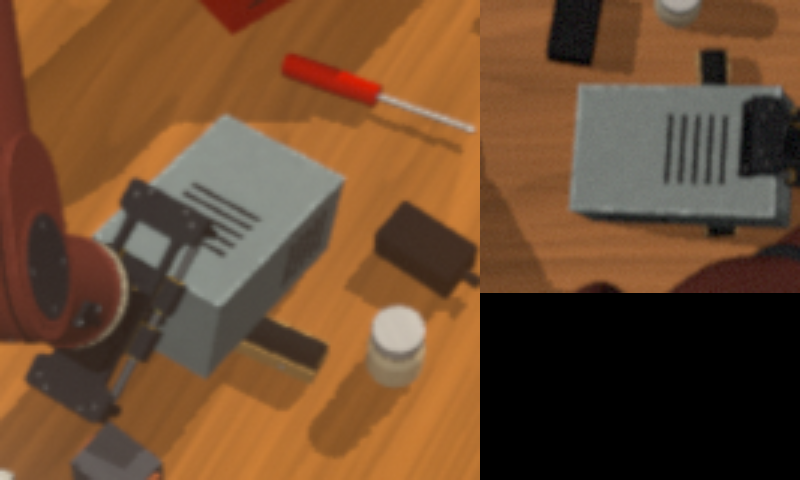

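```bash
python3 - <<'E'
from plan import *
s=snapshot("side");R=np.array(s["R"]);T=np.array(s["t"])
def pr(X):
    c=R@X+T;return s["fx"]*c[0]/c[2]+s["cx"],s["fy"]*c[1]/c[2]+s["cy"]
for th in range(68,80,1):
    t=np.radians(th);f=lambda u,w:toe+65*ax+h*((u-45)*np.cos(t)+w*np.sin(t))+v*((45-u)*np.sin(t)+w*np.cos(t))
    print(th,np.round([*pr(f(-45,210)),*pr(f(-45,0)),*pr(f(45,210))],1))
print("meas",240+218/3,180+305/3,240+345/3,180+180/3, "low rim",240+207/3,180+377/3)
E
```

```text
68 [316.8 275.  356.9 237.6 310.1 301.3]
69 [316.2 276.4 356.6 237.9 309.8 302.3]
70 [315.6 277.9 356.4 238.2 309.6 303.3]
71 [315.  279.2 356.1 238.4 309.3 304.3]
72 [314.4 280.6 355.8 238.7 309.1 305.2]
73 [313.9 282.  355.5 239.  308.9 306.2]
74 [313.3 283.4 355.2 239.3 308.7 307.1]
75 [312.8 284.7 354.9 239.6 308.6 308.1]
76 [312.3 286.1 354.6 239.9 308.4 309. ]
77 [311.8 287.4 354.4 240.2 308.2 309.9]
78 [311.3 288.8 354.1 240.6 308.1 310.7]
79 [310.8 290.1 353.8 240.9 308.  311.6]
meas 312.6666666666667 281.6666666666667 355.0 240.0 low rim 309.0 305.6666666666667
```

The measured corners give about 73°, against a predicted resting angle of 73.9°. The tool force is near zero, so the casing is lying on the bar. I'll slowly ease the upper finger off and check.

```bash
python3 -m creep '[{"dr":[0,0,0],"delta_pos":[0,-0.7,0],"jaw":4},{"dr":[0,0,0],"delta_pos":[0,-0.7,0],"jaw":3},{"dr":[0,0,0],"delta_pos":[0,0,0],"jaw":2},{"dr":[0,0,0],"delta_pos":[0,0,0],"jaw":1},{"dr":[0,0,0],"delta_pos":[0,0,0],"jaw":1}]'
python3 - <<'E'
import cv2
from h import *
o=get_obs();print(o['ft_force'],o['grip_force'])
t=snapshot("top");s=snapshot("side")
# shift vs. last picture (stay-still check)
c=cv2.imread("pics/a6.png");
new=cv2.resize(s["pixels"][180:340,240:400],(480,480))[:,:,::-1]
g=lambda i:np.float32(cv2.cvtColor(np.ascontiguousarray(i[110:230,230:350]),cv2.COLOR_BGR2GRAY))
print("shift px/3",cv2.phaseCorrelate(g(c[:,:480]),g(new)))
E
```

```text
time_s: 9.93
tcp_pos: [451.9, -132.5, 81.8]
orientation: [[-0.997, 0.072, 0.035], [0.08, 0.862, 0.501], [0.006, 0.502, -0.865]]
ft_force: [0.0, -0.8, -0.4]
width: 1.1
grip_force: 0.0
[ 0.014 -0.839 -0.425] 0.0
shift px/3 ((0.04588230011174943, 0.0005297613860903994), 0.8527778373824225)
```

The casing didn't move as the upper finger came away, so it is at rest. I'll withdraw along the fingers and then lift clear.

```bash
python3 -m creep '[{"dr":[0,0,0],"delta_pos":[0,0,-6],"jaw":1},{"dr":[0,0,0],"delta_pos":[0,0,-8],"jaw":1},{"dr":[0,0,0],"delta_pos":[0,0,-14],"jaw":1},{"dr":[0,0,0],"delta_pos":[0,0,-20],"jaw":1},{"dr":[0,0,0],"delta_pos":[0,0,-30],"jaw":1},{"dr":[0,0,0],"delta_pos":[0,0,-35],"jaw":1},{"dr":[0,0,0],"delta_pos":[0,0,-35],"jaw":1},{"dr":[0,0,0],"delta_pos":[0,0,0],"jaw":1}]'
python3 - <<'E'
import cv2
from h import *
print(get_obs()['ft_force'])
t=snapshot("top");s=snapshot("side")
c=cv2.imread("pics/a6.png");new=cv2.resize(s["pixels"][180:340,240:400],(480,480))[:,:,::-1]
g=lambda i:np.float32(cv2.cvtColor(np.ascontiguousarray(i[110:230,230:350]),cv2.COLOR_BGR2GRAY))
print(cv2.phaseCorrelate(g(c[:,:480]),g(new)))
x=np.zeros((360,800,3),np.uint8);x[:,:480]=s["pixels"][100:460,130:610];x[:240,480:]=cv2.resize(t["pixels"],(320,240));cv2.imwrite("pics/a7.png",x[:,:,::-1])
E
```

```text
time_s: 11.02
tcp_pos: [447.1, -209.6, 212.6]
orientation: [[-0.997, 0.072, 0.039], [0.082, 0.863, 0.499], [0.002, 0.5, -0.866]]
ft_force: [0.2, 1.4, -0.8]
width: 1.1
grip_force: 0.0
[ 0.211  1.406 -0.765]
((0.027318776463118866, -0.0008376110351449029), 0.8814691628350152)
```

View pics/a7.png

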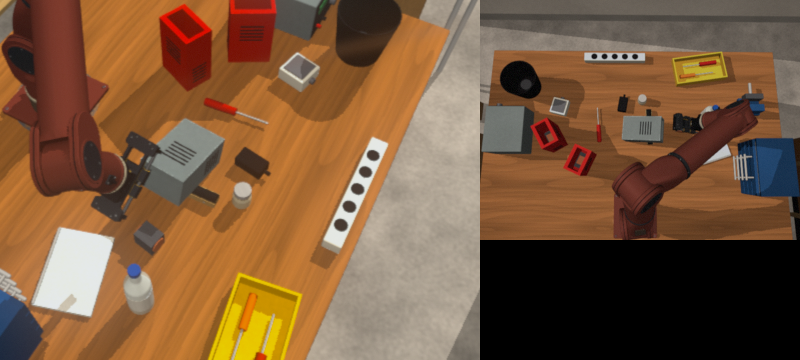

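The casing lies still across the bar at about (185,165), the gripper is clear of it, and the other things are where they were.

```bash
python3 -c "
from workcell import hand_in
print(hand_in())"
```

```text
the job is handed in; nothing more can be done
None
```

The grey casing was tipped over with the fingers holding it back until it rested on the stop bar at about 73° from upright; it lies still there, the gripper is clear, the other things look unmoved, and the job was handed in after about 11 s of robot time.

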